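# Level the chocolate setting plate and hold it down on its foot

## Robot

A 6-joint arm with a two-finger parallel gripper is mounted at the origin on the work surface. World frame = base frame: x ahead of the robot, y to its left, z up, the work surface at z = 0. Lengths are in mm, angles in rad, forces in N, time in s.
With the tool pointing down it reaches from about 325 to 900 mm from the base axis. Payload 6.1 kg.
Tool frame: the origin (TCP) lies midway between the tips of the shut fingers; the grasp point (between the pads) lies 19 mm behind it; z points along the fingers, y is the line along which they close (so a half turn about z gives the same grasp; the last joint's range is limited). The gripper opens to 85 mm and grips with 20 to 120 N. Pads are 22 mm wide; open, the fingers measure 114 mm over their backs; the gripper's body (76 mm by 85 mm) begins 54 mm behind the grasp point. The pads swing forward as they close: fully open they stand 13 mm farther back than shut.
Start: joints at [-1.466, 0.22, 1.526, -0, 1.395, -0.126], TCP at [142.966, -608.421, 210.1] pointing down, gripper open.
Joint ranges: [-2.98, 2.98], [-0.91, 2.08], [0.09, 2.57], [-1.24, 4.39], [0.2, 2.65], [-2.68, 2.68]. Speed limits (rad/s): [2.57, 2.57, 3.01, 3.14, 3.14, 3.14].

## Interface

Orientations are given as a rotation vector (axis times angle).
In Python, from plant import ctrl, vision, hand_in gives the robot as it stands. The module is installed in compiled form; this text tells all that it offers.
- The arm moves only by the shell command python3 -m creep 'ROWS' [FORCE]. ROWS is JSON, a list that holds one entry, the list of rows, each a list of 7 numbers: the turn, a rotation vector about the tool's x, y, z in degrees, then the shift along the tool's x, y, z in cm, then the finger opening in cm, from 0 to 8.54. A call has 1 to 20 rows; each row shifts and turns the commanded pose from where the row before left it, along the tool's axes as they then stand; what a row does not reach is not made up. A row lasts 1/12 s, in which the tool goes at most 41.7 mm and 7.16 degrees, less where a joint would pass 70% of its speed; a pose out of reach is approached as far as the arm can. A call with a gripper value outside its range is refused whole. The fingers move at their own pace and stop on an object; FORCE is the grip in N (left out, the last holds). Time passes only in rows, so rows that do not move let the fingers close. It gives the time, the measured TCP pose, the force, the opening and the grip force at its end, in the units of the state.
- ctrl.sense(): the state, without advancing time (a new reading comes with each control period).
- vision.read_camera(name): name is "scene" or "top" or "wrist"; returns a dict with "image" (480x640x3 uint8, red, green, blue), "fx", "fy", "cx", "cy" (pixels), "eye" and "orientation" of the camera in the world. Camera axes: x right, y up, looking along -z (the intrinsics and any distortion apply to the point x, -y, -z); pixel columns grow to the right and rows downward; lengths in mm; the calibration is good to about 2 mm. A picture is of the moment at which its call begins. There is no depth.
- hand_in(): hands the job in; it is judged then, once.
The state is a dict: "t": time; "joint_positions": joint angles; "qd": joint speeds; "joint_efforts": joint torques, N m; "eef_pos": TCP position; "tcp_rot": TCP orientation; "force": force on the tool from outside, world axes, zero at the start; "torque": the same for the moment, N m; "finger_gap": opening from 0.0 (shut) to 1.0 (fully open); "grip_force": force on a finger pad.
Only numpy, scipy, OpenCV 4.12 (cv2) and the standard library are available. Lean on these libraries where they do the work, as an engineer would, in place of code of your own. Each camera call takes 0.05 s, during which the arm holds its last target. There are 200 camera calls.

## Task

Lift the jar off the setting plate and stand it upright on the square wooden mat. Then press the plate's wing knob down until its foot stands firmly on the pad below, and turn the knob while pressing until the spirit level's bubble sits centred between its two marks. Finish while still holding the knob pressed down with the bubble centred; leave the level lying where it is and do not disturb the mould or the two half eggs.

Things in the scene. Friction and masses are not known exactly. Their poses are not given: they have to be found in the camera images.
- stand: fixed steel base of the levelling stand, 320 x 200 x 8 mm, flat on the worktop; origin at the centre of its underside. Its x points from the knob end to the hinge end. Above it is the aluminium plate, hinged about the stand's y axis at stand x = +130 mm
- plate: aluminium setting plate, 280 x 220 x 12 mm, over the stand; origin on its hinge axis at its underside, 45 mm above the worktop, x as the stand's. A spring lifts the knob end: at rest it slopes up about 1.3 degrees towards the knob (top there about 62 mm high); it gives way 1 mm per 0.6 N at the knob and comes up by itself when let go
- knob_grip (a point): centre of the grip bar of the black wing knob, on the knob's axis, at the knob end of the plate (stand x = -110 mm, y = 0), about 102 mm above the worktop at rest. The upright bar is 14 mm thick along this frame's x, 46 mm long along its y and 30 mm high; its top is 10 mm above this point
- knob_flange (a point): centre of the top of the knob's round flange, 60 mm across, 19 mm below knob_grip: fingertips may rest and push on it. Pressing the knob down 1 to 9 mm takes up to 6 N; then the foot stands on its pad and the knob goes no lower. While it stands there, turning moves the plate and not the knob's height
- knob (a joint): turn of the knob in rad, counter-clockwise from above positive, range -2.2 to 2.2; starts within 0.12 of 0 (bar along the stand's y at 0). With the foot pressed on its pad, clockwise raises the knob end of the plate, 3 mm per rad, and moves the bubble about 11 mm per rad towards the knob. Level is 0.4 to 1.3 rad away, either way. It drags with 0.06 N m and stays where left
- foot: the screw foot that carries the knob through the plate: steel rod with a rubber tip 22 mm across; origin on its axis, 25 mm above the tip
- pad_thick: grey disc, 38 mm across, 14 mm high, fixed on the stand under the plate; origin at the centre of its underside. One pad lies under the foot (stand x = -110 mm), the other idle at stand x = +20 mm; which is which changes. If this one is under the foot, turn counter-clockwise to lower the plate to level
- pad_thin: grey disc, 38 mm across, 10 mm high, the other pad; origin at the centre of its underside. If this one is under the foot, turn clockwise to raise the plate to level
- level: aluminium spirit level, 180 x 24 x 40 mm, lying loose on the plate along the stand's x (within 0.1 rad), beside the jar on the stand's +y side; origin at the centre of its underside, x along its length
- vial (a point): middle of the level's glass vial, between the two black marks (21 mm apart), 37 mm above the level's underside; x along the vial, pointing away from the knob
- bubble (a point): centre of the pale bubble, 20 mm long, in the green vial. It moves along the vial's x to the high side, up to 26 mm either way, 0.9 mm per mrad of slope; centred when it is at vial. With the plate at rest it stands 14 to 21 mm towards the knob
- jar: amber glass jar with a steel cap, 52 mm across, 85 mm high, about 0.13 kg, standing on the plate 48 to 66 mm from the knob towards the hinge, in the way of a gripper at the knob; origin at the centre of its underside
- mat: square dark wooden mat, 130 x 130 x 6 mm, fixed on the worktop to the left or right of the stand; origin at the centre of its underside
- mould: clear polycarbonate chocolate mould, 120 x 130 x 24 mm, loose; origin at the centre of its underside
- egg_dark: dark chocolate half egg, 60 mm wide, 28 mm high, loose
- egg_pale: pale chocolate half egg, 60 mm wide, 28 mm high, loose

How it is judged (in metres and radians):
On the way, in this order (a step that is already met when the one before it is completed fails the run):
1. the jar stands upright on the mat, let go (horizontal distance between jar and mat below 0.06 m and height (world z) of jar below 0.012 m and angle between jar's own z axis and vertical below 0.1 rad and contact force between the fingers and jar below 0.1 N), for 0.2 s.
2. the knob is pressed so that its foot stands on the pad (contact force between any of pad_thick, pad_thin and foot above 3 N and contact force between the fingers and foot above 1 N), for 0.2 s.
3. the bubble is centred while the foot is pressed on its pad (all of step 2 and x of bubble in the frame of vial between -0.0035 and 0.0035 m), for 0.3 s.
At the end, for the whole second after the job is handed in: The jar stands upright on the mat (axis within 60 mm of its centre, let go). The fingers hold the knob, the foot presses its pad with more than 3 N, and the bubble's centre is within 3.5 mm of the middle of the vial. The level is still on the plate, less than 35 mm from where it lay, and at rest (all of step 1 and all of step 3 and distance of level from where it was at the start of the episode below 0.035 m and linear speed of level below 0.02 m/s); the arm keeps its last pose, push and grip.
It fails at once if a bystander is pushed more than 30 mm (distance of any of mould, egg_dark, egg_pale from where it was at the start of the episode above 0.03 m).
It fails at once if the level is knocked off the plate (height (world z) of level below 0.035 m).
It also fails if it takes over 61 s, if anything falls off the work surface, if the arm or the gripper's body presses on something with over 40 N, if the wrist force passes 120 N, or if a joint passes its speed limit or range.

## Working session

There is one attempt and no reset: what is moved stays moved. The work goes in short steps, Python scripts to look and compute and a shell command to move; the robot and the scene stay as the last step left them, time stands still between calls to the robot, and variables do not carry over. Pictures are saved under pics/ and viewed, at most 10 in all, crops included, and the job is handed in when it is done.

```bash
mkdir -p pics
cat > h.py <<'E'
import numpy as np,cv2
from scipy.spatial.transform import Rotation as R
from plant import ctrl,vision,hand_in
def cam(n,save=None):
    c=vision.read_camera(n)
    if save: cv2.imwrite('pics/'+save+'.png',c['image'][:,:,::-1])
    return c
def rot(c):
    o=np.array(c['orientation'],float)
    return R.from_rotvec(o).as_matrix() if o.size==3 else (R.from_quat(o).as_matrix() if o.size==4 else o.reshape(3,3))
def pt(c,u,v,z):
    d=rot(c)@np.array([(u-c['cx'])/c['fx'],-(v-c['cy'])/c['fy'],-1]);e=np.array(c['eye'])
    return e+d*(z-e[2])/d[2]
def px(c,p):
    q=rot(c).T@(np.array(p)-np.array(c['eye']));return c['cx']-c['fx']*q[0]/q[2],c['cy']+c['fy']*q[1]/q[2]
E
python3 - <<'E'
from h import *
for n in('scene','top'):
    c=cam(n,n+'0');print({k:v for k,v in c.items() if k!='image'})
s=ctrl.sense();print(s)
E
```

```text
{'fx': 610.9919379062936, 'fy': 610.9919379062936, 'cx': 316.46874897488516, 'cy': 251.9612261596584, 'eye': array([1370.80702717,  -37.27642696, 1246.35522202]), 'orientation': array([0.4654455 , 0.43827024, 1.51882809])}
{'fx': 546.848302911719, 'fy': 546.848302911719, 'cx': 319.44433712145445, 'cy': 246.84115935429068, 'eye': array([ 409.35683081,   -9.98004812, 1247.13887329]), 'orientation': array([ 0.13062784, -0.12348445, -1.59340898])}
{'t': 0.1, 'joint_positions': array([-1.46610514e+00,  2.21164270e-01,  1.52751327e+00, -1.08362196e-05,
        1.39468797e+00, -1.26100090e-01]), 'qd': array([-0.00129727, -0.00116932, -0.00366095, -0.00225544,  0.00153821,
        0.00186116]), 'joint_efforts': array([ 1.17043401e-03, -4.98243499e+01, -3.90546298e+01, -6.73279305e-05,
        5.75011654e-03, -1.18139290e-06]), 'eef_pos': array([ 142.89815328, -607.84235828,  209.08935946]), 'tcp_rot': array([-3.11893747e+00, -3.61520897e-01, -1.30471768e-05]), 'force': array([-0.22434638,  0.7302897 ,  0.42271767]), 'torque': array([-0.02481078,  0.00088855,  0.02012693]), 'grip_force': 0.0, 'finger_gap': 0.9960127013703504}
```

View pics/top0.png

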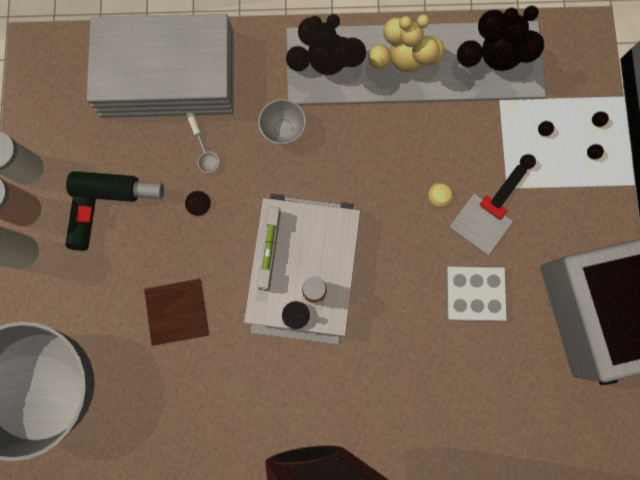

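View pics/scene0.png

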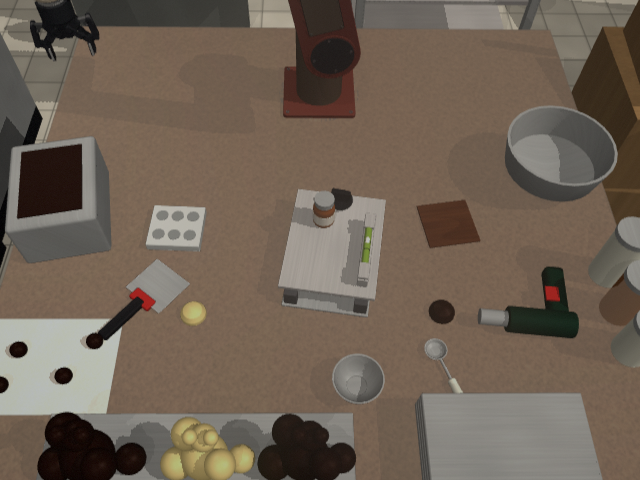

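The top view shows the plate at about (303,265), the level at (268,250), the jar cap at (314,289), the knob at (296,315) and the mat at (177,312). The mat is on the +y side. I'll enlarge the plate next.

Run:
```python
from h import *
im=cv2.imread('pics/top0.png')[190:350,235:365]
a=cv2.resize(im,None,fx=3.7,fy=3.7,interpolation=cv2.INTER_CUBIC)
cv2.imwrite('pics/crop0.png',a)
c=cam('top')
f=lambda u,v,z:np.round(pt(c,u,v,z)[:2],1)
print('mat',[f(u,v,6) for u,v in((145,289),(202,280),(209,336),(152,345))])
print('plate far',f(266,199,57),f(359,210,57),'near',f(245,323,62),f(345,335,62))
print('jar',f(314.5,287,138+5),'knob',f(296,315,112))
```

```text
mat [array([524.8, 392.4]), array([541.9, 262.7]), array([415.4, 245.9]), array([398.8, 373.5])]
plate far [714.6 109.7] [683.7 -97.4] near [440.7 157.1] [409.7 -56.8]
jar [507.    4.8] knob [453.   44.8]
```

View pics/crop0.png

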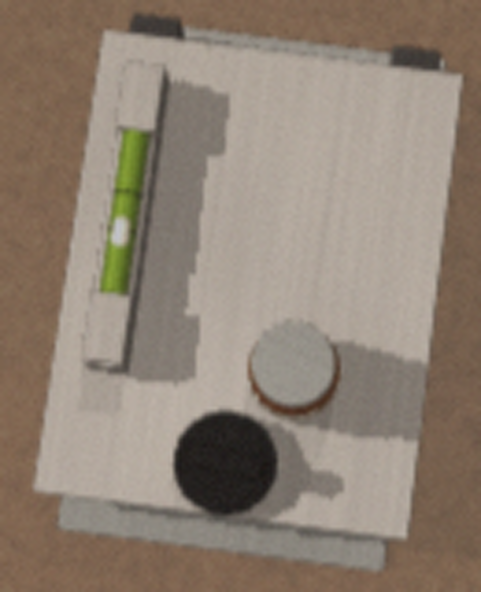

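The crop shows the jar cap at about (295,365), the knob flange at (226,462), and the level's vial at (127,192) with the bubble at (120,232), 40 crop pixels towards the knob.

```bash
cat >> h.py <<'E'
def go(x,y,z,yaw):
    """print tool-frame shift (cm) and turn (deg about tool z) from measured pose to goal; after the turn"""
    s=ctrl.sense();M=R.from_rotvec(s['tcp_rot']).as_matrix();y0=np.arctan2(M[1,0],M[0,0])
    T=np.array([[np.cos(yaw),np.sin(yaw),0],[np.sin(yaw),-np.cos(yaw),0],[0,0,-1.]])
    d=np.array([x,y,z])-s['eef_pos']
    print('pos',s['eef_pos'].round(1),'yaw',y0.round(3),'tilt',np.degrees(np.arccos(-M[2,2])).round(2),'turn z',np.degrees(y0-yaw).round(1),'shift before-turn axes',(M.T@d/10).round(2),'after',(T.T@d/10).round(2),'t',s['t'])
E
python3 - <<'E'
from h import *
c=cam('top');k=lambda a,b:(235+a/3.7,190+b/3.7)
j=pt(c,*k(295,365),146.3);kn=pt(c,*k(226,462),83)
v=pt(c,*k(127,192),97);L0=pt(c,*k(142,65),98);L1=pt(c,*k(105,365),100)
print('jar',j,'knob',kn,'d',np.hypot(*(j-kn)[:2]),'level',v,L0,L1)
yw=-.155
print('stand centre from knob',kn[:2]+110*np.array([np.cos(yw),np.sin(yw)]))
go(j[0],j[1],230,yw)
E
```

```text
jar [503.39065971   4.39079264 146.3       ] knob [454.38001304  45.99987742  83.        ] d 64.29120798001522 level [610.04403885  99.5178355   97.        ] [684.70228858  89.84504978  98.        ] [510.19633166 112.83732084 100.        ]
stand centre from knob [563.06128142  29.0180665 ]
pos [ 142.9 -608.   209.4] yaw 0.231 tilt 0.07 turn z 22.1 shift before-turn axes [ 49.1  -51.37  -1.99] after [ 26.16 -66.07  -2.06] t 0.2
```

```bash
python3 -m creep '[[[0,0,5.5,0,0,-0.5,8.54],[0,0,5.5,0,0,-0.5,8.54],[0,0,5.5,0,0,-0.5,8.54],[0,0,5.5,0,0,-0.5,8.54],[0,0,0,1.4,-3.5,0,8.54],[0,0,0,1.4,-3.5,0,8.54],[0,0,0,1.4,-3.5,0,8.54],[0,0,0,1.4,-3.5,0,8.54],[0,0,0,1.4,-3.5,0,8.54],[0,0,0,1.4,-3.5,0,8.54],[0,0,0,1.4,-3.5,0,8.54],[0,0,0,1.4,-3.5,0,8.54],[0,0,0,1.4,-3.5,0,8.54],[0,0,0,1.4,-3.5,0,8.54],[0,0,0,1.4,-3.5,0,8.54],[0,0,0,1.4,-3.5,0,8.54],[0,0,0,1.4,-3.5,0,8.54],[0,0,0,1.4,-3.5,0,8.54],[0,0,0,0,0,0,8.54],[0,0,0,0,0,0,8.54]]]' 40
python3 -c "
from h import *
go(503.4,4.4,104,-.155)
c=cam('wrist','w0');print(c['fx'],c['cx'],c['cy'],c['eye'],px(c,(503.4,4.4,146)),px(c,(454.4,46,112)))"
```

```text
t: 1.87
eef_pos: [412.0, -152.3, 230.0]
tcp_rot: [3.133, -0.233, -0.0]
force: [-0.2, -0.5, 0.3]
finger_gap: 1.001
grip_force: 0.0
pos [ 412.  -152.3  230. ] yaw -0.148 tilt 0.01 turn z 0.4 shift before-turn axes [  6.73 -16.85  12.6 ] after [  6.61 -16.89  12.6 ] t 1.8667
409.3907507976312 313.17686670090717 240.98184532381202 [ 493.75092802 -164.45061123  395.56848069] (np.float64(26.820691993576304), np.float64(129.45285641595973)) (np.float64(28.145171095610635), np.float64(205.9183204120053))
```

```bash
python3 -m creep '[[[0,0,0.4,1.32,-3.4,0,8.54],[0,0,0,1.32,-3.4,0,8.54],[0,0,0,1.32,-3.4,0,8.54],[0,0,0,1.32,-3.4,0,8.54],[0,0,0,1.32,-3.3,0,8.54],[0,0,0,0,0,0,8.54],[0,0,0,0,0,0,8.54]]]'
python3 -c "
from h import *
go(503.4,4.4,104,-.155)
c=cam('wrist','w1');print(c['eye'],px(c,(503.4,4.4,146)),px(c,(454.4,46,112)),px(c,(454.4,46,83)))"
```

```text
t: 2.5
eef_pos: [503.5, 2.0, 229.7]
tcp_rot: [3.131, -0.25, -0.002]
force: [0.6, -0.9, 0.7]
finger_gap: 0.996
grip_force: 0.0
pos [503.5   2.  229.7] yaw -0.159 tilt 0.06 turn z -0.2 shift before-turn axes [-0.04 -0.24 12.57] after [-0.05 -0.23 12.57] t 2.5
[585.27147692 -10.97729965 395.15466648] (np.float64(309.35430736492464), np.float64(238.27519926018797)) (np.float64(266.3730401986321), np.float64(292.5135642633743)) (np.float64(270.1009932155584), np.float64(277.06861264742236))
```

View pics/w1.png

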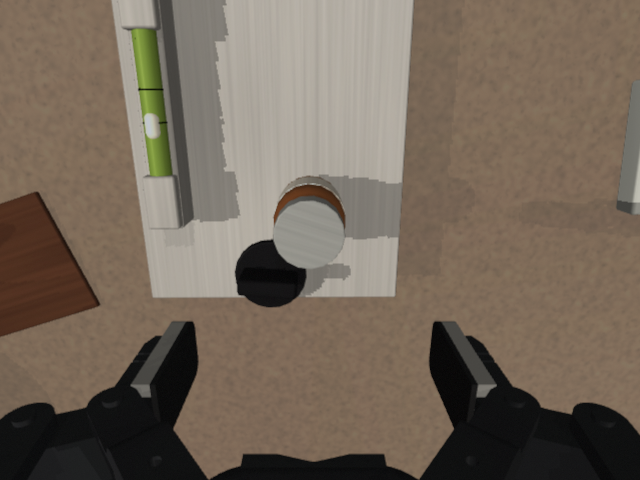

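The jar cap is at (309,233), 5 px from the prediction, so it is about 2–3 mm farther in x. The knob flange is at (271,272). The bar is roughly horizontal and the plate edge is square to the tool. Descending now to grip.

```bash
python3 -m creep '[[[0,0,0,0.2,-0.25,2.5,8.54],[0,0,0,0,0,3,8.54],[0,0,0,0,0,3,8.54],[0,0,0,0,0,3,8.54],[0,0,0,0,0,1.9,8.54],[0,0,0,0,0,0,8.54],[0,0,0,0,0,0,4],[0,0,0,0,0,0,4],[0,0,0,0,0,0,4],[0,0,0,0,0,0,4],[0,0,0,0,0,0,4],[0,0,0,0,0,0,4],[0,0,0,0,0,0,4],[0,0,0,0,0,0,4],[0,0,0,0,0,0,4],[0,0,0,0,0,0,4]]]' 40
```

```text
t: 3.88
eef_pos: [507.1, 4.1, 97.7]
tcp_rot: [3.131, -0.251, 0.005]
force: [-0.9, -1.7, 7.0]
finger_gap: 0.529
grip_force: 41.6
```

```bash
python3 -m creep '[[[0,0,0,0,0,-1.5,4],[0,0,0,0,0,-3,4],[0,0,0,0,0,-3,4],[0,0,0,0,0,-2.5,4],[0,0,0,0,0,0,4],[0,0,0,0,0,0,4]]]'
python3 -c "
from h import *
go(470,318.5,177,-.155);cam('wrist','w2')"
```

```text
t: 4.38
eef_pos: [506.6, 4.7, 197.5]
tcp_rot: [-3.132, 0.251, -0.005]
force: [-0.5, -0.1, -2.1]
finger_gap: 0.532
grip_force: 41.6
pos [506.6   4.7 197.5] yaw -0.16 tilt 0.18 turn z -0.3 shift before-turn axes [ -8.62 -30.4    2.04] after [ -8.47 -30.44   2.05] t 4.3833
```

View pics/w2.png

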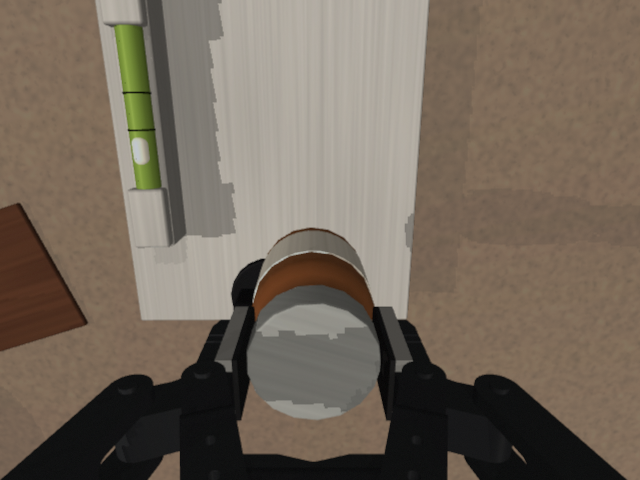

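The jar is held by its cap, centred and upright at (315,350). Carrying it to the mat.

```bash
python3 -m creep '[[[0,0,0,-0.8,-2.5,0,4],[0,0,0,-0.8,-3,0,4],[0,0,0,-0.8,-3,0,4],[0,0,0,-0.8,-3,0,4],[0,0,0,-0.8,-3,0,4],[0,0,0,-0.8,-3,0,4],[0,0,0,-0.8,-3,0,4],[0,0,0,-0.8,-3,0,4],[0,0,0,-0.8,-3,0,4],[0,0,0,-0.8,-3,0,4],[0,0,0,-0.5,-0.9,0,4],[0,0,0,0,0,3,4],[0,0,0,0,0,3,4],[0,0,0,0,0,3,4],[0,0,0,0,0,2.5,4],[0,0,0,0,0,2,4],[0,0,0,0,0,1,4],[0,0,0,0,0,0,4],[0,0,0,0,0,0,4]]]'
python3 -c "
from h import *
go(470,318.5,44,-.155)"
```

```text
t: 6.02
eef_pos: [469.6, 317.6, 50.2]
tcp_rot: [3.13, -0.251, -0.003]
force: [0.9, -0.5, -0.4]
finger_gap: 0.533
grip_force: 42.0
pos [469.6 317.6  50.2] yaw -0.16 tilt 0.12 turn z -0.3 shift before-turn axes [ 0.03 -0.09  0.62] after [ 0.03 -0.09  0.62] t 6.0167
```

```bash
python3 -m creep '[[[0,0,0,0,0,0.25,4],[0,0,0,0,0,0.25,4],[0,0,0,0,0,0.15,4],[0,0,0,0,0,0,4],[0,0,0,0,0,0,4]]]'
```

```text
t: 6.43
eef_pos: [470.7, 318.4, 45.2]
tcp_rot: [-3.131, 0.251, -0.001]
force: [-0.2, 0.2, -0.6]
finger_gap: 0.53
grip_force: 42.0
```

```bash
python3 -m creep '[[[0,0,0,0,0,0.1,4],[0,0,0,0,0,0.1,4],[0,0,0,0,0,0.1,4],[0,0,0,0,0,0,4]]]'
```

```text
t: 6.77
eef_pos: [471.9, 318.6, 45.2]
tcp_rot: [-3.131, 0.251, -0.004]
force: [-6.1, -3.1, 19.0]
finger_gap: 0.53
grip_force: 43.7
```

```bash
python3 -m creep '[[[0,0,0,0,0,-0.15,4],[0,0,0,0,0,0,8.54],[0,0,0,0,0,0,8.54],[0,0,0,0,0,0,8.54],[0,0,0,0,0,0,8.54],[0,0,0,0,0,0,8.54],[0,0,0,0,0,-1.5,8.54],[0,0,0,0,0,-3,8.54],[0,0,0,0,0,-3,8.54],[0,0,0,0,0,-3,8.54],[0,0,0,0,0,-3,8.54],[0,0,0,0,0,-1.5,8.54],[0,0,0,0,0,0,8.54]]]'
python3 - <<'E'
from h import *
c=cam('top');s=cam('scene')
a=cv2.resize(c['image'][270:360,130:230,::-1],None,fx=4,fy=4,interpolation=2)
b=cv2.resize(s['image'][150:260,400:500,::-1],(400,440),interpolation=2)
o=np.zeros((440,800,3),np.uint8);o[:360,:400]=a;o[:,400:]=b;cv2.imwrite('pics/jar.png',o)
go(456,46,180,-.155+np.pi/2)
E
```

```text
t: 7.85
eef_pos: [472.8, 319.5, 198.1]
tcp_rot: [-3.127, 0.251, -0.011]
force: [0.6, 0.4, 0.5]
finger_gap: 1.0
grip_force: 0.0
pos [470.4 318.3 193.2] yaw -0.16 tilt 0.05 turn z -90.3 shift before-turn axes [ 2.92 27.11  1.31] after [-27.13   2.78   1.32] t 7.95
```

View pics/jar.png

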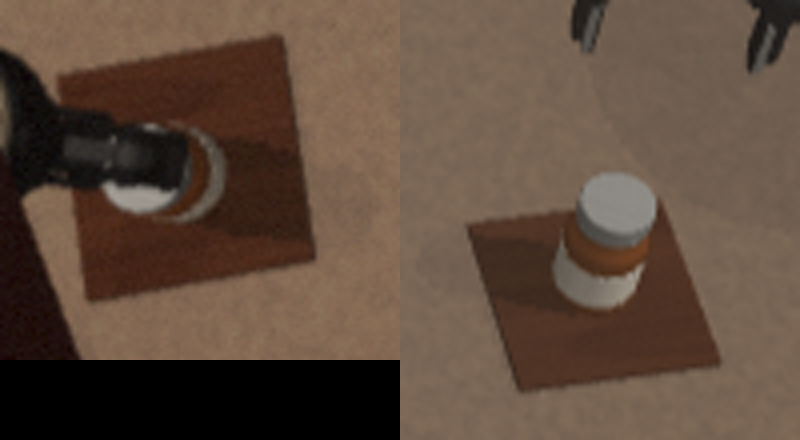

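The jar stands upright and free near the mat's centre, with its base at about (598,285) in the right panel. Moving over to the knob.

```bash
python3 -m creep '[[[0,0,0,0.3,2.5,0,8.54],[0,0,0,0.3,3.1,0,8.54],[0,0,0,0.3,3.1,0,8.54],[0,0,0,0.3,3.1,0,8.54],[0,0,0,0.3,3.1,0,8.54],[0,0,0,0.3,3.1,0,8.54],[0,0,0,0.4,3.1,0,8.54],[0,0,0,0.4,3.0,0,8.54],[0,0,0,0.3,3.0,0,8.54]]]'
python3 -m creep '[[[0,0,-6.9,0,0,0,8.54],[0,0,-6.9,0,0,0,8.54],[0,0,-6.9,0,0,0,8.54],[0,0,-6.9,0,0,0,8.54],[0,0,-6.9,0,0,0,8.54],[0,0,-6.9,0,0,0,8.54],[0,0,-6.9,0,0,0,8.54],[0,0,-6.9,0,0,0,8.54],[0,0,-6.9,0,0,0,8.54],[0,0,-6.9,0,0,0,8.54],[0,0,-6.9,0,0,0,8.54],[0,0,-6.9,0,0,0,8.54],[0,0,-6.9,0,0,0,8.54],[0,0,0,0,0,0,8.54],[0,0,0,0,0,0,8.54]]]'
python3 -c "
from h import *
go(456,46,100,-.155+np.pi/2)
c=cam('wrist','w3');print(c['eye'],px(c,(456,46,112)),px(c,(456,46,83)))
c=cam('top','t3')"
```

```text
t: 8.7
eef_pos: [454.0, 44.7, 190.7]
tcp_rot: [3.131, -0.251, -0.006]
force: [0.8, -0.5, 1.0]
finger_gap: 1.002
grip_force: 0.0
t: 9.95
eef_pos: [454.6, 46.1, 191.2]
tcp_rot: [-2.399, -2.025, 0.004]
force: [0.8, 0.4, -0.2]
finger_gap: 1.003
grip_force: 0.0
pos [454.6  46.1 191.2] yaw 1.402 tilt 0.19 turn z -0.8 shift before-turn axes [0.02 0.17 9.12] after [0.01 0.14 9.12] t 9.95
[468.5977552  128.11798116 356.7783825 ] (np.float64(316.68413550730753), np.float64(239.9447248129516)) (np.float64(316.4708405660195), np.float64(226.60098055231612))
```

View pics/w3.png

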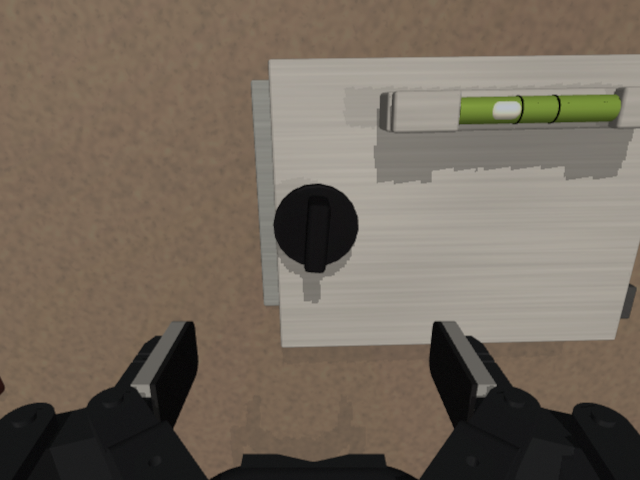

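The bar is almost aligned with the fingers and the flange is centred at (316,225), as predicted. The bubble is at (508,110) and the marks at (520,109) and (556,109), so it is 18 mm towards the knob. Descending to grip the bar.

```bash
python3 -m creep '[[[0,0,0,0,0.15,2.5,6],[0,0,0,0,0,3,6],[0,0,0,0,0,3,6],[0,0,0,0,0,2,6],[0,0,0,0,0,0,6],[0,0,0,0,0,0,0.5],[0,0,0,0,0,0,0.5],[0,0,0,0,0,0,0.5],[0,0,0,0,0,0,0.5],[0,0,0,0,0,0,0.5],[0,0,0,0,0,0,0.5],[0,0,0,0,0,0,0.5],[0,0,0,0,0,0,0.5],[0,0,0,0,0,0,0.5],[0,0,0,0,0,0,0.5],[0,0,0,0,0,0,0.5],[0,0,0,0,0,0,0.5]]]' 60
python3 -c "
from h import *
go(456,46,80,-.155+np.pi/2);print(ctrl.sense()['torque'])"
```

```text
t: 11.47
eef_pos: [457.2, 45.8, 88.1]
tcp_rot: [2.397, 2.03, 0.0]
force: [0.6, 0.1, 0.2]
finger_gap: 0.056
grip_force: 0.5
pos [457.2  45.8  88.1] yaw 1.405 tilt 0.01 turn z -0.6 shift before-turn axes [ 0.   -0.13  0.81] after [ 0.   -0.12  0.81] t 11.4667
[-0.0104936  -0.11791794  0.02190507]
```

```bash
python3 -m creep '[[[0,0,0,0,0,0,0],[0,0,0,0,0,0,0],[0,0,0,0,0,0,0]]]' 60
python3 -c "
from h import *
cam('wrist','w4');c=cam('scene');a=c['image'][160:270,300:410,::-1];cv2.imwrite('pics/s4.png',cv2.resize(a,(600,600),interpolation=2))"
```

```text
t: 11.72
eef_pos: [456.8, 45.8, 87.9]
tcp_rot: [-2.397, -2.03, 0.001]
force: [-1.5, 0.2, 1.7]
finger_gap: 0.004
grip_force: 0.7
```

View pics/w4.png

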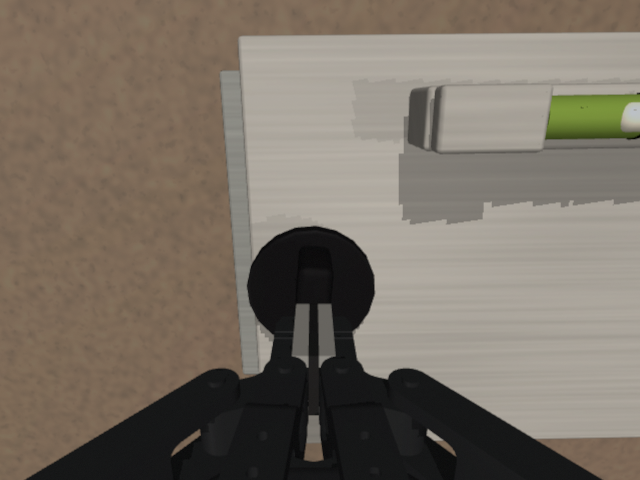

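```bash
python3 -c "
from h import *
c=cam('wrist');print(c['eye'],ctrl.sense()['eef_pos'],rot(c).round(3).tolist())
for p in [(456.8,45.8,88),(456,46,83),(456,46,112),(456,46+23,112),(456,46-23,112),(456,46,107)]: print(p,np.round(px(c,p)))
for uv in [(312,288)]: print(pt(c,*uv,83))
for v in (248,303,355): print(v,pt(c,315,v,112),pt(c,315,v,88))
"
```

```text
[470.11820552 127.91973153 253.47159223] [456.88061658  45.82370749  87.97612411] [[0.986, 0.157, 0.054], [-0.166, 0.933, 0.319], [-0.001, -0.324, 0.946]]
(456.8, 45.8, 88) [314. 297.]
(456, 46, 83) [313. 292.]
(456, 46, 112) [312. 325.]
(456, 69, 112) [302. 271.]
(456, 23, 112) [322. 373.]
(456, 46, 107) [312. 318.]
[456.0706469   48.09316552  83.        ]
248 [462.24045691  77.42920411 112.        ] [460.90403336  68.86372013  88.        ]
303 [458.54104279  55.21526024 112.        ] [456.57703079  42.88128362  88.        ]
355 [454.69794041  32.13850865 112.        ] [452.0819639   15.88966807  88.        ]
```

View pics/s4.png

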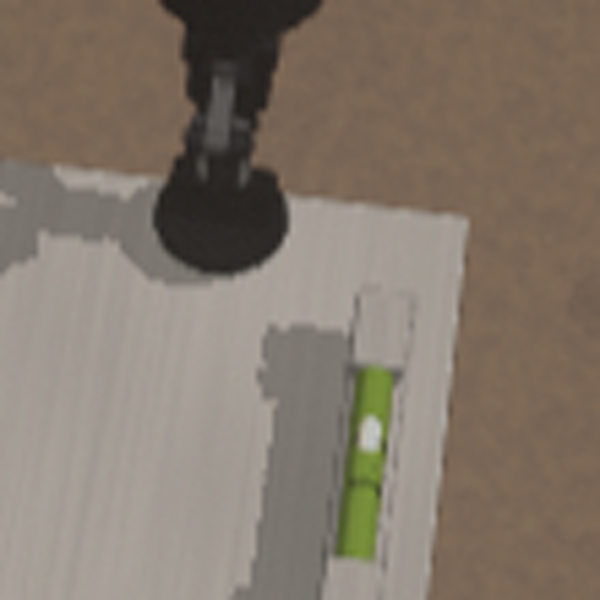

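The scene crop shows the fingers at the flange, with the level and its bubble (370,432) untouched. w4 shows the fingertips at about (314,303) over the bar, but the gap reads shut. I'll check with pixel profiles rather than another picture.

```bash
python3 -c "
from h import *
g=cv2.cvtColor(cv2.imread('pics/w4.png'),6)
for r in range(236,424,8): print(r,' '.join('%3d'%x for x in g[r,270:362:2]))
"
```

```text
236 159 161 118  11  12  11  15  19  24  25  25  21  20  18  20  20  21  19  19  20  19  19  19  19  18  20  20  19  20  21  21  22  23  25  22  15  14  22 105 158 170 170 170 170 170 170
244  16  20  18  18  20  18  16  19  19  19  18  18  15  18  18  18  18  17  19  18  19  20  20  18  20  19  18  20  20  20  19  20  20  19  19  20  20  20  20  22  22  19  14  86 173 173
252  16  20  19  20  17  19  18  16  20  18  19  18  18  18  15   7  10  14  13  11  13   9  12  12  13  11  10  12   9  11  17  20  21  20  21  20  19  21  19  18  21  20  20  19  22  18
260  19  19  19  19  18  16  18  18  18  18  19  17  18  19  10   9  12  12  14  13  12  12  12  15  11  13  11  10  10  11  12  20  21  20  19  20  20  18  19  18  19  18  18  19  20  20
268  18  18  18  19  17  18  18  17  20  17  17  19  17  18   8  10  13  15  19  20  20  18  18  18  16  16  13  16  15  11  13  13  18  20  20  19  19  18  19  20  18  19  20  19  19  18
276  18  17  18  17  17  18  19  19  18  18  19  17  19  15  10  16  16  19  20  20  21  21  22  20  21  21  21  22  20  18  15  11  19  19  20  21  19  19  20 
[... 2711 characters left out ...]
  21  23  22  22  12  17  19  23  30  32  32  30  27  19  22  14  22  22  21  22  22  23  23  23  22  21  23  23  21  21  21  23  22  22
404  16  15  18  18  19  16  18  13  13  16  21  22  22  22  21  17  15  22  17  19  31  31  30  32  25  19  23  15  16  22  24  22  21  21  22  20  17  16  18  18  11  14  15  13  14  13
412  22  23  21  23  23  23  22  22  22  23  22  23  22  12  14  13  21  19  18  32  31  32  30  29  31  20  24  24  15  14  14  23  22  21  24  21  22  22  21  21  23  22  22  21  22  22
420  21  22  22  22  23  23  22  21  22  21  22  22  14  12  13  19  23  21  17  75 116 116 116 117 102  21  23  23  22  12  16  13  22  22  21  22  22  23  21  21  22  22  21  23  22  23
```

The profile shows the pads ending about 25 mm above where the TCP figure puts them, so they shut over the bar. I'll open, go lower in small steps while watching the force, and close again.

```bash
python3 -m creep '[[[0,0,0,0,0,0,4],[0,0,0,0,0,0,4],[0,0,0,0,0,0,4],[0,0,0,0,0,0,4],[0,0,0,0,0,0,4]]]'; for i in 1; do python3 -m creep '[[[0,0,0,0,0,0.4,4],[0,0,0,0,0,0.4,4],[0,0,0,0,0,0.2,4],[0,0,0,0,0,0,4]]]'; python3 -m creep '[[[0,0,0,0,0,0.4,4],[0,0,0,0,0,0.4,4],[0,0,0,0,0,0,4]]]'; done
python3 -c "
from h import *
c=cam('wrist');g=cv2.cvtColor(c['image'],7);print(ctrl.sense()['eef_pos'])
for r in range(260,420,10): print(r,' '.join('%3d'%x for x in g[r,190:440:5]))"
```

```text
t: 12.28
eef_pos: [457.0, 45.8, 88.0]
tcp_rot: [-2.397, -2.03, 0.0]
force: [-0.3, 0.4, 1.0]
finger_gap: 0.465
grip_force: 0.0
t: 12.62
eef_pos: [456.4, 45.8, 77.2]
tcp_rot: [-2.396, -2.03, 0.002]
force: [-0.6, -0.3, 0.0]
finger_gap: 0.472
grip_force: 0.0
t: 12.87
eef_pos: [456.5, 45.8, 69.1]
tcp_rot: [-2.397, -2.03, 0.002]
force: [0.8, 0.1, -0.7]
finger_gap: 0.472
grip_force: 0.0
[456.65338542  45.83331587  69.49724816]
260 111 112 113 112 113 114 116 117 144 145 143 137 167 167 158  16  22  20  20  20  21  20  23  22  21  21  22  22  23  22  20  22  22  25  14 183 184 183 183 182 182 183 182 182 180 181 180 180 179 179
270 114 118 116 118 118 114 112 109 132 139 140 123 166  12  21  20  20  19  20  21  18  19  12  11  15  13  12  11  14  20  22  22  21  20  22  24  40 181 181 180 180 181 180 179 179 178 178 179 178 178
280 116 114 114 112 111 114 112 110 135 145 145 134  19  21  20  20  20  20  20  20  20  19  12  14  13  14  13  14  11  15  19  21  22  22  21  20  22  42 180 179 178 179 179 179 179 179 179 179 179 179
290 115 115 117 118 113 110 109 111 101 138 138  23  20  20  21 
[... 1887 characters left out ...]
 128 176 176 163 130 130 129 129  13  11  22  18  21  24  23  25  24  25  25  24  25  25
390  25  24  25  25  25  23  25  26  23  25  10  35   8  73 125 125 169 169 169 169 144  18  21  21  22  20  19  18 170 169 170 124 124 124 124 123 123  10  23  13  23  24  24  23  25  25  24  25  24  25
400  24  24  24  26  24  25  23  22  24  25  14  24   8 116 129 129 175 175 175 175 175  18  21  21  20  20  21  28 172 170 170 126 124 124 123 123 122  12  22  15  24  24  26  23  26  24  24  24  25  24
410  28  21  19  16  18  21  22  22  24  24  24  24  15 101 130 128 175 174 173 174 174 128 127 128 127 128 173 174 174 173 152 128 128 128 128 128 128 106  23  24  25  24  22  23  21  21  18  17  21  25
```

```bash
python3 -m creep '[[[0,0,0,0,0,0.2,4],[0,0,0,0,0,0.2,4],[0,0,0,0,0,0,0.2],[0,0,0,0,0,0,0.2],[0,0,0,0,0,0,0.2],[0,0,0,0,0,0,0.2],[0,0,0,0,0,0,0.2],[0,0,0,0,0,0,0.2],[0,0,0,0,0,0,0.2],[0,0,0,0,0,0,0.2],[0,0,0,0,0,0,0.2],[0,0,0,0,0,0,0.2],[0,0,0,0,0,0,0.2]]]' 60
```

```text
t: 14.0
eef_pos: [456.2, 45.7, 65.7]
tcp_rot: [-2.396, -2.03, 0.003]
force: [-6.5, -0.5, -0.0]
finger_gap: 0.152
grip_force: 61.0
```

Gripped: 13 mm gap and 61 N. Pressing down now.

```bash
python3 -m creep '[[[0,0,0,0,-0.05,0.2,0.2],[0,0,0,0,0,0.2,0.2],[0,0,0,0,0,0,0.2]]]'; python3 -m creep '[[[0,0,0,0,0,0.15,0.2],[0,0,0,0,0,0.15,0.2],[0,0,0,0,0,0,0.2]]]'
```

```text
t: 14.25
eef_pos: [456.1, 45.8, 63.2]
tcp_rot: [-2.396, -2.03, 0.002]
force: [-10.8, -1.6, 12.7]
finger_gap: 0.145
grip_force: 62.7
t: 14.5
eef_pos: [456.5, 45.7, 62.9]
tcp_rot: [-2.396, -2.031, 0.003]
force: [-21.1, -1.4, 38.0]
finger_gap: 0.151
grip_force: 66.6
```

```bash
cat >> h.py <<'E'
def bubble(n):
    c=cam(n);a=c['image'].astype(float)
    x0,y0,x1,y1={'top':(245,195,290,300),'scene':(345,205,390,295),'wrist':(0,0,640,480)}[n]
    a=cv2.resize(a[y0:y1,x0:x1],None,fx=4,fy=4,interpolation=cv2.INTER_CUBIC) if n!='wrist' else a
    g=(a[...,1]-a[...,2]>50).astype(np.uint8)
    k,lab,st,_=cv2.connectedComponentsWithStats(cv2.morphologyEx(g,cv2.MORPH_CLOSE,np.ones((15,15))))
    i=1+np.argmax(st[1:,4]);m=lab==i
    ys,xs=np.nonzero(m);P=np.c_[xs,ys].astype(float);mu=P.mean(0)
    w=np.linalg.svd(P-mu,full_matrices=False)[2][0]
    # direction away from the knob
    away={'top':(0,-1),'scene':(0,1),'wrist':(1,0)}[n]
    w*=np.sign(w@np.array(away));s=(P-mu)@w
    lo,hi=np.percentile(s,[.5,99.5]);L=hi-lo
    b=a.min(2)[ys,xs];sel=b>150
    print(n,'bubble mm',((s[sel]).mean()-(lo+hi)/2)/L*93 if sel.any() else None,'L px',L,'n',sel.sum(),'range',lo,hi)
E
python3 -m creep '[[[0,0,0,0,0,-0.1,0.2],[0,0,0,0,0,0,0.2],[0,0,0,0,0,0,0.2]]]'
python3 -c "
from h import *
bubble('top');bubble('scene');bubble('wrist');go(456,46,62,-.155+np.pi/2);print(ctrl.sense()['force'],ctrl.sense()['torque'])"
```

```text
t: 14.75
eef_pos: [456.4, 45.8, 63.0]
tcp_rot: [-2.396, -2.031, 0.003]
force: [-17.7, -1.7, 28.7]
finger_gap: 0.15
grip_force: 65.1
top bubble mm -0.7762096029941664 L px 175.11385369574373 n 6 range -89.238041229865 85.87581246587874
scene bubble mm None L px 137.0433215142831 n 0 range -71.75694219464096 65.28637931964212
wrist bubble mm None L px 62.21122626984106 n 0 range -31.71254590857233 30.498680361268732
pos [456.4  45.7  63. ] yaw 1.406 tilt 0.11 turn z -0.6 shift before-turn axes [ 0.02 -0.04  0.1 ] after [ 0.02 -0.04  0.1 ] t 14.9
[-17.61823558  -0.6211014   28.94046021] [-0.22051308  3.29457036 -0.04452818]
```

```bash
python3 - <<'E'
import re
t=open('h.py').read()
t=t.replace("i=1+np.argmax(st[1:,4]);m=lab==i","i=1+np.argmax(st[1:,4]);m=np.zeros_like(g);cv2.fillConvexPoly(m,cv2.convexHull(np.argwhere(lab==i)[:,::-1].astype(np.int32)),1)")
t=t.replace("b=a.min(2)[ys,xs];sel=b>150","b=a[...,2][ys,xs];sel=b>.5*(np.median(b)+np.percentile(b,98));print([int(b[(s>=q)&(s<q+L/24)].mean()) for q in np.linspace(lo,hi,25)[:-1]])")
open('h.py','w').write(t)
E
python3 -c "
from h import *
bubble('top');bubble('scene');bubble('wrist')"
```

```text
[52, 49, 49, 51, 49, 51, 52, 70, 126, 137, 140, 120, 61, 51, 44, 47, 51, 52, 50, 50, 51, 51, 50, 55]
top bubble mm -8.056748883325318 L px 175.32438254237405 n 441 range -87.05439637613003 88.26998616624402
[57, 56, 55, 55, 55, 56, 57, 97, 129, 134, 134, 104, 60, 57, 50, 53, 56, 57, 58, 57, 55, 56, 57, 59]
scene bubble mm -9.441556083067944 L px 137.2231464103097 n 358 range -69.62592720986567 67.59721920044403
[38, 41, 40, 44, 44, 47, 48, 49, 51, 52, 53, 53, 55, 56, 57, 58, 58, 58, 58, 57, 57, 56, 53, 52]
wrist bubble mm 6.900033159101678 L px 62.81455203783589 n 788 range -32.1409384716832 30.67361356615269
```

Both cameras put the bubble about 8.5 mm towards the knob, so the plate is high (thick pad) and I need to turn counter-clockwise, about 0.8 rad. In tool axes that is a negative z turn.

```bash
python3 -m creep '[[[0,0,0,0,-0.08,-0.03,0.2],[0,0,0,0,0,0,0.2]]]'; python3 -m creep '[[[0,0,-3,0,0,0,0.2],[0,0,-4,0,0,0,0.2],[0,0,-4,0,0,0,0.2],[0,0,-4,0,0,0,0.2],[0,0,0,0,0,0,0.2],[0,0,0,0,0,0,0.2]]]'
python3 -c "
from h import *
bubble('top');bubble('scene');go(456,46,62,-.155+np.pi/2);print(ctrl.sense()['force'],ctrl.sense()['torque'])"
```

```text
t: 15.22
eef_pos: [456.2, 45.8, 63.1]
tcp_rot: [2.396, 2.031, -0.001]
force: [-14.8, -1.3, 24.1]
finger_gap: 0.152
grip_force: 64.3
t: 15.72
eef_pos: [456.2, 45.7, 63.0]
tcp_rot: [2.111, 2.326, -0.001]
force: [-13.2, -2.6, 23.9]
finger_gap: 0.152
grip_force: 63.6
[52, 51, 51, 49, 49, 52, 56, 99, 137, 137, 133, 88, 50, 50, 45, 46, 49, 51, 51, 51, 51, 52, 49, 53]
top bubble mm -10.120403059392226 L px 174.8935305952998 n 447 range -87.32307361802792 87.5704569772719
[57, 55, 55, 55, 55, 57, 57, 96, 126, 135, 131, 104, 60, 57, 50, 53, 57, 57, 57, 57, 56, 56, 56, 58]
scene bubble mm -9.419791189848231 L px 136.65220522773723 n 345 range -69.31313377971385 67.33907144802339
pos [456.2  45.6  63. ] yaw 1.668 tilt 0.05 turn z 14.4 shift before-turn axes [ 0.04 -0.02  0.1 ] after [ 0.03 -0.03  0.1 ] t 15.8167
[-13.37577034  -1.9120971   23.43086632] [-0.33070093  2.62871803  0.03080079]
```

```bash
python3 -m creep '[[[0,0,-4,0,0,0,0.2],[0,0,-4,0,0,0,0.2],[0,0,-4,0,0,0,0.2],[0,0,-3,0,0,0,0.2],[0,0,0,0,0,0,0.2],[0,0,0,0,0,0,0.2]]]'
python3 -c "
from h import *
for i in range(2): bubble('top');bubble('scene')
print(ctrl.sense()['force'],ctrl.sense()['torque'])
c=cam('scene');a=c['image'][170:290,290:410,::-1];a=cv2.resize(a,(600,600),interpolation=2);cv2.imwrite('pics/last.png',a)"
```

```text
t: 16.32
eef_pos: [456.3, 45.7, 63.0]
tcp_rot: [1.789, 2.582, -0.001]
force: [-13.7, -2.3, 23.1]
finger_gap: 0.152
grip_force: 63.5
[54, 50, 52, 50, 50, 50, 51, 56, 102, 135, 141, 134, 82, 51, 46, 47, 51, 51, 50, 49, 50, 50, 49, 55]
top bubble mm -6.43630856789072 L px 175.23208886431917 n 440 range -87.4937050891242 87.73838377519498
[57, 55, 55, 54, 55, 57, 56, 57, 89, 129, 135, 134, 103, 60, 51, 52, 56, 57, 58, 57, 56, 56, 56, 58]
scene bubble mm -5.466579700630713 L px 136.65786152733276 n 336 range -69.11624539524387 67.54161613208889
[54, 49, 51, 50, 51, 50, 51, 51, 50, 99, 141, 145, 136, 87, 47, 48, 49, 51, 52, 50, 50, 51, 50, 54]
top bubble mm -2.2796829071700877 L px 175.22111976611524 n 458 range -87.17162839375835 88.04949137235688
[57, 55, 55, 55, 55, 57, 56, 56, 58, 103, 132, 135, 131, 86, 51, 52, 56, 57, 58, 57, 56, 55, 56, 57]
scene bubble mm -2.6841317119669874 L px 136.6531444717313 n 332 range -69.0965153881692 67.55662908356211
[-13.32055427  -2.33261699  22.33599686] [-0.24223767  2.5322815   0.02959926]
```

The bubble lags. I'll wait for it to settle before measuring.

```bash
python3 -m creep '[[[0,0,0,0,0,0,0.2],[0,0,0,0,0,0,0.2],[0,0,0,0,0,0,0.2],[0,0,0,0,0,0,0.2],[0,0,0,0,0,0,0.2],[0,0,0,0,0,0,0.2],[0,0,0,0,0,0,0.2],[0,0,0,0,0,0,0.2],[0,0,0,0,0,0,0.2],[0,0,0,0,0,0,0.2],[0,0,0,0,0,0,0.2],[0,0,0,0,0,0,0.2],[0,0,0,0,0,0,0.2],[0,0,0,0,0,0,0.2],[0,0,0,0,0,0,0.2],[0,0,0,0,0,0,0.2],[0,0,0,0,0,0,0.2],[0,0,0,0,0,0,0.2],[0,0,0,0,0,0,0.2],[0,0,0,0,0,0,0.2]]]'
python3 -c "
from h import *
for i in range(2): bubble('top');bubble('scene')"
```

```text
t: 18.23
eef_pos: [456.3, 45.7, 63.0]
tcp_rot: [1.789, 2.582, -0.001]
force: [-13.5, -2.0, 22.6]
finger_gap: 0.15
grip_force: 63.5
[52, 50, 51, 51, 49, 51, 50, 50, 49, 101, 141, 144, 135, 86, 47, 48, 50, 52, 51, 50, 50, 51, 50, 54]
top bubble mm -2.379635375426625 L px 174.81456127806157 n 453 range -87.15650277703001 87.65805850103156
[57, 55, 55, 55, 55, 57, 56, 55, 71, 118, 134, 134, 127, 74, 50, 52, 56, 57, 58, 57, 56, 56, 56, 58]
scene bubble mm -3.7963749893528127 L px 136.58319808108268 n 345 range -69.11866042229542 67.46453765878728
[53, 50, 50, 51, 50, 49, 51, 51, 51, 97, 140, 144, 135, 87, 47, 48, 50, 52, 52, 49, 50, 51, 49, 53]
top bubble mm -2.2328175656945786 L px 175.22116479222507 n 454 range -87.21608460167288 88.0050801905522
[57, 55, 55, 54, 54, 57, 56, 54, 70, 119, 133, 134, 125, 73, 50, 52, 56, 57, 57, 57, 55, 55, 56, 58]
scene bubble mm -3.8391485414925244 L px 136.6873486271769 n 346 range -69.35508171225838 67.3322669149185
```

```bash
python3 -m creep '[[[0,0,-4,0,0,0,0.2],[0,0,-4,0,0,0,0.2],[0,0,-4,0,0,0,0.2],[0,0,-3,0,0,0,0.2],[0,0,0,0,0,0,0.2],[0,0,0,0,0,0,0.2],[0,0,0,0,0,0,0.2],[0,0,0,0,0,0,0.2],[0,0,0,0,0,0,0.2],[0,0,0,0,0,0,0.2],[0,0,0,0,0,0,0.2],[0,0,0,0,0,0,0.2],[0,0,0,0,0,0,0.2],[0,0,0,0,0,0,0.2],[0,0,0,0,0,0,0.2],[0,0,0,0,0,0,0.2],[0,0,0,0,0,0,0.2],[0,0,0,0,0,0,0.2],[0,0,0,0,0,0,0.2],[0,0,0,0,0,0,0.2]]]'
python3 -c "
from h import *
bubble('top');bubble('scene')
c=cam('top')
a=cv2.resize(c['image'][205:295,250:290,::-1],None,fx=6,fy=6,interpolation=2)
c=cam('scene');b=cv2.resize(c['image'][200:295,340:400,::-1],None,fx=6,fy=6,interpolation=2)
o=np.zeros((570,600,3),np.uint8);o[:540,:240]=a;o[:,240:]=b;cv2.imwrite('pics/fin.png',o)"
```

```text
t: 20.1
eef_pos: [456.3, 45.8, 63.0]
tcp_rot: [1.437, 2.793, -0.001]
force: [-13.9, -0.5, 23.1]
finger_gap: 0.154
grip_force: 63.4
[53, 49, 51, 51, 49, 50, 52, 50, 47, 57, 120, 141, 139, 125, 70, 47, 49, 51, 51, 50, 50, 51, 50, 53]
top bubble mm 0.3858235747606053 L px 175.1445169970974 n 474 range -87.49379626535861 87.6507207317388
[57, 55, 55, 55, 54, 57, 57, 55, 51, 84, 126, 134, 137, 114, 57, 51, 56, 57, 56, 56, 56, 56, 56, 59]
scene bubble mm -1.1561263038448615 L px 136.3229894310428 n 344 range -68.7889520366022 67.53403739444062
```

View pics/fin.png

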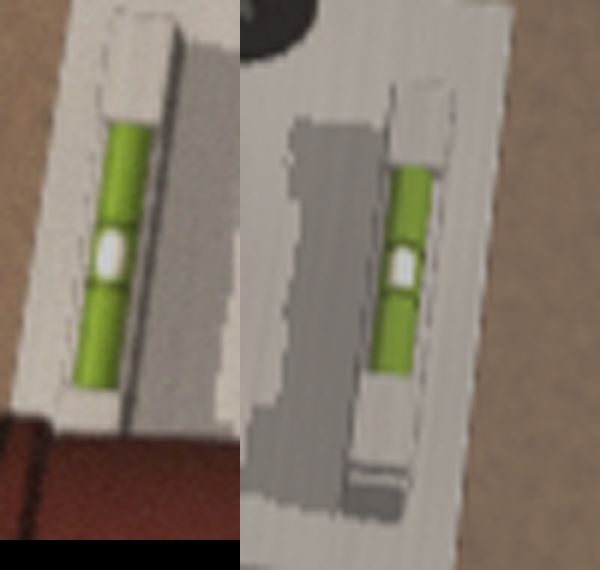

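In both views the bubble sits midway between its marks. In the top view the marks are at about 223 and 286 with the bubble at 254; in the scene view they are at about 243 and 294 with the bubble at 268. The push is a steady 23 N, so I'm handing in.

```bash
python3 -c "
from h import *
print(hand_in())"
```

```text
the job is handed in; nothing more can be done
None
```

I handed the job in at about 20 s with the jar upright on the mat, the knob held pressed onto its pad with about 23 N, and the bubble within about 1 mm of centre; `hand_in` gave no verdict.

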